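# Close a gel-block mould on its dowels and hold it pressed shut

### The arm

A 6-joint arm with a two-finger parallel gripper is mounted at the origin on the work surface. World frame = base frame: x ahead of the robot, y to its left, z up, the work surface at z = 0. Lengths are in m, angles in rad, forces in N, time in s.
With the tool pointing down it reaches from about 0.3 to 0.875 m from the base axis. Payload 6.4 kg.
Tool frame: the origin (TCP) lies at the very end of the fingers, on their centre line; the grasp point (between the pads) lies 19 mm behind it; z points along the fingers, y is the line along which they close (so a half turn about z gives the same grasp; the last joint's range is limited). The gripper opens to 85 mm and grips with 20 to 120 N. Pads are 22 mm wide; open, the fingers measure 114 mm over their backs; the gripper's body (76 mm by 85 mm) begins 54 mm behind the grasp point. The pads swing forward as they close: fully open they stand 13 mm farther back than shut.
Start: joints at [-1.411, 0.181, 1.607, -0, 1.354, -0.206], TCP at [0.206, -0.537, 0.231] pointing down, gripper open.
Joint ranges: [-2.99, 2.99], [-0.89, 2.07], [0.3, 2.58], [-1.14, 4.28], [0, 2.63], [-3.12, 3.12]. Speed limits (rad/s): [2.57, 2.57, 3.01, 3.14, 3.14, 3.14].

### API

Orientations are given as a unit quaternion [w, x, y, z].
In Python, from bench import ctrl, camera, calibration, order, outline_of gives the robot as it stands.
- The arm moves only by the tool move_arm, never from a script. Its argument "series" is a list that holds one entry, the list of rows, each a list of 5 numbers: the opening, from 0 (shut) to 1 (fully open), then the shift along the tool's x, y, z in mm, then the turn about the tool's z in rad. A call has exactly 10 rows; each row is the pose to reach, as a shift and turn from the pose commanded when the call began, along the tool's axes at that moment; what a row does not reach only later rows make up. A row lasts 1/12 s, in which the tool goes at most 41.7 mm and 7.16 degrees, less where a joint would pass 70% of its speed; a pose out of reach is approached as far as the arm can. A call with a gripper value outside its range is refused whole. The fingers move at their own pace and stop on an object; the grip force is fixed at half the most. Time passes only in rows, so rows that repeat a pose let the fingers close, or fill a call up. It gives the time, the measured TCP pose, the force, the opening and the grip force at its end, in the units of the state.
- ctrl.get_obs(): the state, without advancing time (a new reading comes with each control period).
- camera(name): name is "scene" or "side" or "wrist"; returns (picture, depth): 480x640x3 uint8, blue, green, red; 480x640 float32, m along the optical axis (not along the pixel's ray), 0 where there is no reading.
- calibration(name): a dict with "intrinsics" (3x3 intrinsics, pixels), "rvec" (rotation vector, rad) and "tvec" (3), from world to camera coordinates, as OpenCV has them. Camera axes: x right, y down, z forward; pixel columns grow to the right and rows downward; lengths in m; the calibration is good to about 2 mm. The wrist camera is an equidistant fisheye: a pixel r from the principal point sees the ray r / f radians off the axis. A picture is of the moment at which its call begins: read the wrist's pose just before it. calibration takes no time and is no camera call; for the wrist camera it gives the pose at the moment of the call.
- order.hand_in(): hands the job in; it is judged then, once.
Trained networks look in the newest picture that a camera, given by its name, has taken for a name from the list of things; names that differ only in an ending like _2 or _b are one class to them, and where a whole thing is asked for, a point or a joint stands for the part that bears it (a point fixed in the world has none). Each returns a list of dicts, best first, with "conf" (0 to 1); they miss things now and then, are a little off and sometimes report something else, mostly with a low value. They report only what shows in the picture. A call takes as long as a camera call.
- outline_of(target, camera): "region" (480x640 bool, what is visible of it) and "bbox" ([centre column, centre row, width, height] in pixels, round what is visible of it).
The state is a dict: "time_s": time; "q": joint angles; "dq": joint speeds; "joint_efforts": joint torques, N m; "eef_pos": TCP position; "eef_rot": TCP orientation; "wrist_force": force on the tool from outside, world axes, zero at the start; "torque": the same for the moment, N m; "opening": opening from 0.0 (shut) to 1.0 (fully open); "grasp_force": force on a finger pad.
Only numpy, scipy, OpenCV 4.12 (cv2) and the standard library are available. Lean on these libraries where they do the work, as an engineer would, in place of code of your own. Each camera call takes 0.05 s, during which the arm holds its last target. There are 200 camera calls.

### The job

Assemble the gel-block casting mould on the bench: lower the core half over the base's two dowels, core up, until it rests flush on the sprung seat, and let go of it; then lower the cavity half over the same dowels onto it and press the pair down against the springs until the cavity half's flange meets the base's two end rests. Finish while still holding the pair pressed down there (do not let go), and leave the bottle, the dish stack and the tip box where they stand.

Things in the scene. Friction and masses are not known exactly. Their poses are not given: they have to be found in the camera images.
- mould_base: Dark steel base fixed to the bench, 164 (x) x 80 (y) x 9 mm; place and yaw vary. Origin: centre of its underside, z up. Two fixed upright 10 mm steel dowels at x = +-45 mm, y = 0, their tops 54 mm above the bench, the last 6 mm tapering to 5 mm diameter. Two fixed end rests, 12 (x) x 50 (y) mm blocks at x = +-64 mm, tops 21 mm above the bench: they stop the cavity half's flange.
- seat (a point): Centre of the sprung seat's flat top, midway between the dowels; axes as the base. The seat is a steel plate 112 (x) x 70 (y) mm round the dowels, its top 18 mm above the bench when up; it goes straight down.
- spring_seat (a joint): How far (m) the sprung seat is pressed down: 0 = up, 0.005 = cavity half's flange on the end rests (mould shut). Springs: 11 N at 0, 16 N at 0.005 (1000 N/m), so the weight of the two halves (about 7 N) does not move it; it comes up again when let go.
- core_half: Lower half, loose aluminium, about 0.2 kg: plate 110 (x) x 60 (y) x 8 mm, with a solid core 34 (x) x 22 (y) mm on its middle, up to 32 mm above the underside (grip it across the 22 mm). Two 12 mm through holes at x = +-45 mm, y = 0. Origin: centre of the underside, z up. Starts flat on the bench, core up. Fits either way round. Seated, its origin lies at point seat.
- cavity_half: Upper half, loose aluminium, about 0.5 kg: flange 140 (x) x 70 (y) x 12 mm, 12 mm through holes at x = +-45 mm, y = 0; cap 58 x 46 mm up to 35 mm, then a solid grip rib 50 (x) x 20 (y) mm up to 66 mm above the underside. Hollow below for the core. Origin: centre of the underside, z up. Starts rib up; fits either way round. Origin above the bench: 26 mm when put on the core half, 21 mm shut.
- media_bottle: Bystander: loose amber bottle, 56 mm diameter, 115 mm high; origin at the centre of its underside. Leave it.
- dish_stack: Bystander: loose stack of three clear and pink culture dishes, 60 mm diameter, 47 mm high; origin at the centre of its underside. Leave it.
- tip_box: Bystander: loose grey and white pipette-tip box, 80 x 115 x 50 mm; origin at the centre of its underside. Leave it.

How it is judged:
By the outcome, as a careful person would: the job done as asked, in the order asked, and still so for the second after the job is handed in, while the arm keeps its last pose, push and grip.
It also fails if it takes over 72 s, if anything falls off the work surface, if the arm or the gripper's body presses on something with over 40 N, if the wrist force passes 120 N, or if a joint passes its speed limit or range.

## Working session

There is one attempt and no reset: what is moved stays moved. The work goes in short steps, Python scripts to look and compute and a tool call to move; the robot and the scene stay as the last step left them, time stands still between calls to the robot, and variables do not carry over. Pictures are saved under pics/ and viewed, at most 10 in all, crops included, and the job is handed in when it is done.

Besides the shell and the picture viewer there is one more tool, called after ">>>" as name([rows], argument=value, ...), one row to a line, values as JSON. move_arm: Moves the arm, as the interface text tells. Its arguments: {"type":"object","properties":{"series":{"type":"array","items":{"type":"array","items":{"type":"array","items":{"type":"number"}}}}},"required":["series"]}

```bash
mkdir -p pics; ls
cat > h.py <<'E'
import numpy as np, cv2
from bench import ctrl, camera, calibration, order, outline_of
def cal(n):
    c=calibration(n); K=np.array(c["intrinsics"],float); R=cv2.Rodrigues(np.array(c["rvec"],float))[0]; t=np.array(c["tvec"],float).ravel()
    return K,R,t
def cloud(n,depth,c=None):
    K,R,t=c or cal(n)
    v,u=np.mgrid[0:480,0:640]
    x=(u-K[0,2])/K[0,0]; y=(v-K[1,2])/K[1,1]
    if n=="wrist":
        th=np.hypot(x,y); s=np.where(th>1e-9,np.tan(np.clip(th,0,1.5))/np.maximum(th,1e-9),1); x=x*s;y=y*s
    P=np.stack([x*depth,y*depth,depth],-1)
    return (P-t)@R   # R^T (P-t)
E
python3 - <<'E'
from h import *
o=ctrl.get_obs(); print({k:np.round(v,3) for k,v in o.items()})
for n in("scene","side"):
    im,d=camera(n); cv2.imwrite(f"pics/{n}0.png",im); W=cloud(n,d)
    np.savez(f"{n}0.npz",im=im,d=d,W=W)
    for t in("mould_base","core_half","cavity_half","media_bottle","dish_stack","tip_box"):
        for r in outline_of(t,n)[:2]:
            m=r["region"]&(d>0); p=W[m]
            np.save(f"{n}_{t}.npy",r["region"])
            print(n,t,round(r["conf"],2),np.round(r["bbox"]),m.sum(),np.round(np.median(p,0),3) if len(p) else None, np.round(np.percentile(p,[2,98],axis=0),3).tolist() if len(p) else None); break
E
```

```text
pics
{'time_s': np.float64(0.0), 'q': array([-1.411,  0.182,  1.608, -0.   ,  1.354, -0.206]), 'dq': array([ 0.001, -0.001,  0.   , -0.   , -0.   , -0.001]), 'joint_efforts': array([ 2.0000e-03, -4.4487e+01, -3.5133e+01, -0.0000e+00,  9.0000e-03,
       -0.0000e+00]), 'eef_pos': array([ 0.206, -0.536,  0.23 ]), 'eef_rot': array([-0.001,  0.983,  0.182, -0.   ]), 'wrist_force': array([ 0.271, -0.145, -0.706]), 'torque': array([ 0.026, -0.035, -0.018]), 'grasp_force': np.float64(0.0), 'opening': np.float64(0.998)}
scene mould_base 0.84 [309. 223.  46.  48.] 1457 [ 0.565 -0.018  0.018] [[0.474, -0.065, 0.004], [0.624, 0.024, 0.045]]
scene core_half 0.59 [241. 193.  30.  29.] 599 [ 0.512 -0.251  0.009] [[0.445, -0.297, 0.001], [0.555, -0.22, 0.034]]
scene cavity_half 0.78 [449. 245.  64.  50.] 1613 [0.521 0.288 0.014] [[0.448, 0.237, 0.003], [0.571, 0.338, 0.068]]
scene media_bottle 0.71 [352. 293.  29.  62.] 1429 [0.784 0.166 0.067] [[0.76, 0.139, 0.008], [0.794, 0.188, 0.116]]
scene dish_stack 0.81 [198. 240.  26.  34.] 783 [ 0.741 -0.205  0.041] [[0.706, -0.239, 0.003], [0.759, -0.187, 0.049]]
scene tip_box 0.65 [261. 288.  70.  63.] 2720 [ 0.81  -0.003  0.049] [[0.756, -0.07, 0.006], [0.84, 0.046, 0.052]]
side mould_base 0.86 [277. 264.  84.  42.] 1865 [ 0.531 -0.042  0.016] [[0.459, -0.08, -0.0], [0.615, 0.008, 0.04]]
side cavity_half 0.9 [233. 199.  59.  33.] 1133 [0.495 0.275 0.012] [[0.427, 0.233, -0.001], [0.562, 0.328, 0.065]]
side media_bottle 0.86 [348. 193.  20.  47.] 882 [0.757 0.142 0.055] [[0.736, 0.132, 0.001], [0.788, 0.169, 0.113]]
side dish_stack 0.71 [394. 292.  32.  37.] 998 [ 0.719 -0.233  0.039] [[0.697, -0.246, 0.003], [0.75, -0.195, 0.047]]
side tip_box 0.76 [385. 238.  46.  42.] 1609 [ 0.778 -0.056  0.045] [[0.74, -0.078, 0.002], [0.823, 0.038, 0.05]]
```

Run:
```python
from h import *
a=np.load("scene0.npz");b=np.load("side0.npz")
c1=cv2.resize(a["im"][150:350,160:500],None,fx=2.2,fy=1.45)
c1=cv2.resize(a["im"][150:350,160:500],(780,459))
cv2.imwrite("pics/s_crop.png",c1)
# top-down height maps of both
def top(W,d,name):
    H=np.zeros((600,800,3),np.uint8)
    return H
out=[]
for n,z in(("scene",a),("side",b)):
    W=z["W"][z["d"]>0]; col=z["im"][z["d"]>0]
    H=np.zeros((300,400,3),np.uint8)
    o=np.argsort(W[:,2]);W=W[o];col=col[o]
    r=((0.9-W[:,0])/0.0018).astype(int);c=((0.4-W[:,1])/0.002).astype(int)
    k=(r>=0)&(r<300)&(c>=0)&(c<400);H[r[k],c[k]]=col[k]; out.append(H)
cv2.imwrite("pics/top.png",cv2.resize(np.hstack(out),None,fx=1,fy=1))
for n in("scene","side"):
    W=np.load(n+"0.npz")["W"]
    for t in("mould_base","core_half","cavity_half"):
        try:m=np.load(f"{n}_{t}.npy")
        except Exception: continue
        p=W[m]
        bands={"mould_base":[(0.013,0.025),(.03,.06)],"core_half":[(0.004,.012),(.025,.036)],"cavity_half":[(.007,.017),(.055,.072)]}[t]
        for lo,hi in bands:
            q=p[(p[:,2]>lo)&(p[:,2]<hi)]
            if len(q)<5: continue
            r=cv2.minAreaRect((q[:,:2]*1000).astype(np.float32)); print(n,t,(lo,hi),len(q),np.round(q.mean(0),4),np.round(r[0]),np.round(r[1]),round(r[2],1))
```

```text
scene mould_base (0.013, 0.025) 947 [ 0.547  -0.0238  0.0191] [543. -26.] [150.  71.] 14.5
scene mould_base (0.03, 0.06) 76 [ 0.55   -0.0236  0.0429] [543. -25.] [98.  9.] 13.7
scene core_half (0.004, 0.012) 412 [ 0.509  -0.2518  0.0085] [ 499. -259.] [117.  61.] 17.5
scene core_half (0.025, 0.036) 85 [ 0.5013 -0.2565  0.0314] [ 500. -258.] [41. 22.] 13.8
scene cavity_half (0.007, 0.017) 782 [0.5225 0.2874 0.0127] [499. 288.] [ 71. 146.] 64.1
scene cavity_half (0.055, 0.072) 200 [0.5049 0.2874 0.0645] [501. 287.] [21. 52.] 65.2
side mould_base (0.013, 0.025) 1062 [ 0.5368 -0.0312  0.0169] [538. -27.] [142.  73.] 12.8
side mould_base (0.03, 0.06) 73 [ 0.5308 -0.0305  0.0401] [538. -30.] [97. 10.] 12.2
side cavity_half (0.007, 0.017) 465 [0.4972 0.2761 0.0106] [496. 287.] [ 79. 142.] 64.2
side cavity_half (0.055, 0.072) 124 [0.4948 0.2835 0.0615] [495. 285.] [27. 51.] 63.2
```

View pics/s_crop.png

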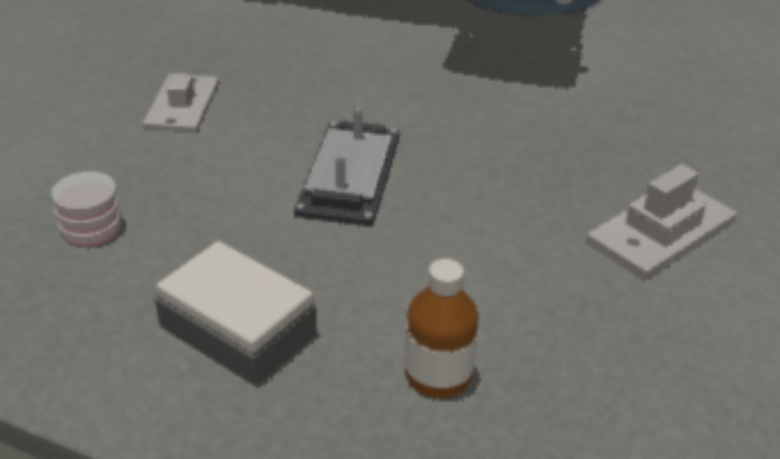

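```bash
cat >> h.py <<'E'
from scipy.spatial.transform import Rotation as Ro
def tool():
    o=ctrl.get_obs(); q=np.array(o["eef_rot"]); R=Ro.from_quat(np.r_[q[1:],q[0]]).as_matrix()
    return o,R
def plan(x,y,z,yawdeg=None):
    """shift (mm, tool axes) and turn from measured pose to TCP x,y,z with tool-x axis along world yaw (mod 180)"""
    o,R=tool(); d=R.T@(np.array([x,y,z])-o["eef_pos"])*1000
    yaw=np.degrees(np.arctan2(R[1,0],R[0,0])); turn=0
    if yawdeg is not None:
        e=(yawdeg-yaw+90)%180-90; turn=-np.radians(e)
    print("t",round(float(o["time_s"]),2),"tcp",np.round(o["eef_pos"],4),"yaw",round(yaw,2),"tilt",np.round(R[:2,2],4),"q6",round(float(o["q"][5]),2),"open",round(float(o["opening"]),3),"F",np.round(o["wrist_force"],1),"| shift",np.round(d,1),"turn",round(turn,4))
E
python3 - <<'E'
from h import *
K,R,t=cal("wrist"); o,T=tool(); c=-R.T@t
print("cam in tool mm",T.T@(c-o["eef_pos"])*1000,"axis",T.T@R[2],"x",T.T@R[0],K[0,0])
plan(.5,-.258,.2,15.5)
E
```

```text
cam in tool mm [  74.3973297    -0.79029806 -143.02508985] axis [-0.290815   -0.001118    0.95677865] x [-8.02892316e-04  9.99999250e-01  9.24467607e-04] 371.64829954431775
t 0.7 tcp [ 0.2057 -0.537   0.2313] yaw 20.96 tilt [ 0.     -0.0001] q6 -0.21 open 0.997 F [ 0.2  0.1 -0.6] | shift [ 374.6 -155.3   31.3] turn 0.0953
```

>>> move_arm([
  [[1,37,-16,3,0.01],[1,75,-31,6,0.02],[1,112,-47,9,0.03],[1,150,-62,12,0.04],[1,187,-78,15,0.05],[1,225,-93,18,0.06],[1,262,-109,21,0.07],[1,300,-124,25,0.08],[1,337,-140,28,0.095],[1,374,-155,31,0.095]],
])

```text
time_s: 1.53
eef_pos: [0.5007, -0.2567, 0.2004]
eef_rot: [0.0, 0.991, 0.135, 0.0]
wrist_force: [-0.3, -1.0, 1.2]
opening: 1.001
grasp_force: 0.0
```

```bash
cat >> h.py <<'E'
def look(tag,targets,bands):
    plan(0.5,0,.2); c=cal("wrist"); im,d=camera("wrist"); W=cloud("wrist",d,c)
    cv2.imwrite(f"pics/{tag}.png",im); np.savez(tag+".npz",im=im,d=d,W=W)
    for t,bs in zip(targets,bands):
        rs=outline_of(t,"wrist")
        if not rs: print(t,"none"); continue
        m=rs[0]["region"]&(d>0); p=W[m]; print(t,round(rs[0]["conf"],2),np.round(rs[0]["bbox"]))
        for lo,hi in bs:
            q=p[(p[:,2]>lo)&(p[:,2]<hi)]
            if len(q)<10: continue
            r=cv2.minAreaRect((q[:,:2]*1000).astype(np.float32)); print((lo,hi),len(q),np.round(q.mean(0),4),np.round(r[0],1),np.round(r[1],1),round(r[2],1))
    return im,d,W
E
python3 - <<'E'
from h import *
look("w_core",["core_half","mould_base"],[[(.004,.012),(.026,.038)],[(.013,.025),(.03,.06)]])
E
```

```text
t 1.53 tcp [ 0.5007 -0.2567  0.2004] yaw 15.48 tilt [ 0.0004 -0.0003] q6 0.62 open 1.001 F [-0.3 -1.   1.2] | shift [  67.8 -247.6    0.3] turn 0
core_half 0.68 [316. 222.  68. 116.]
(0.004, 0.012) 6087 [ 0.4985 -0.2563  0.0084] [ 495.5 -256.7] [110.5  60.6] 17.5
(0.026, 0.038) 995 [ 0.4968 -0.2567  0.0323] [ 495.7 -257.2] [35.  22.1] 17.2
mould_base 0.64 [108. 125.  79. 165.]
(0.013, 0.025) 7212 [ 0.5397 -0.0282  0.019 ] [541.8 -24.3] [147.   71.9] 13.4
(0.03, 0.06) 380 [ 0.5392 -0.0276  0.0446] [538.9 -26.8] [100.    8.5] 13.9
```

View pics/w_core.png

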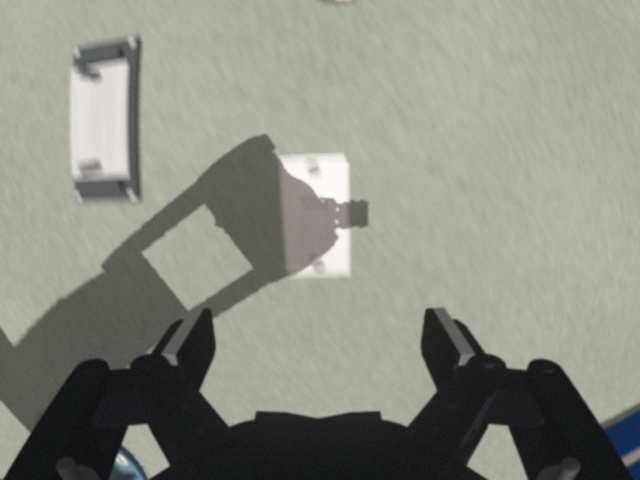

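Run:
```python
from h import *
plan(.4956,-.257,.011,17.4)
```

```text
t 1.68 tcp [ 0.501  -0.2559  0.2   ] yaw 15.8 tilt [-0.0002  0.0004] q6 0.61 open 1.0 F [-0.3  0.   0.3] | shift [ -5.5  -0.4 189. ] turn -0.0279
```

>>> move_arm([
  [[1,-2,0,20,-0.01],[1,-4,0,45,-0.02],[1,-5.5,-0.5,70,-0.03],[1,-5.5,-0.5,95,-0.03],[1,-5.5,-0.5,115,-0.03],[1,-5.5,-0.5,130,-0.03],[1,-5.5,-0.5,140,-0.03],[1,-5.5,-0.5,140,-0.03],[1,-5.5,-0.5,140,-0.03],[1,-5.5,-0.5,140,-0.03]],
])

```text
time_s: 2.52
eef_pos: [0.4946, -0.2604, 0.0615]
eef_rot: [0.001, 0.989, 0.15, 0.001]
wrist_force: [1.0, -0.3, 0.9]
opening: 1.001
grasp_force: 0.0
```

Run:
```python
from h import *
look("w_core2",["core_half"],[[(.004,.012),(.026,.038)]])
plan(.4956,-.257,.011,17.4)
```

```text
t 2.52 tcp [ 0.4946 -0.2604  0.0615] yaw 17.2 tilt [ 0.0014 -0.0013] q6 0.57 open 1.001 F [ 1.  -0.3  0.9] | shift [  82.4 -247.  -138.8] turn 0
core_half none
t 2.62 tcp [ 0.4948 -0.2603  0.0617] yaw 17.23 tilt [ 0.0019 -0.0016] q6 0.57 open 1.001 F [-0.4 -1.1 -0.3] | shift [ 1.6 -3.  50.7] turn -0.003
```

Run:
```python
from h import *
z=np.load("w_core2.npz");W=z["W"];d=z["d"]
for lo,hi in((.004,.012),(.027,.038)):
    m=(d>0)&(W[...,2]>lo)&(W[...,2]<hi)&(np.hypot(W[...,0]-.4956,W[...,1]+.257)<.075)
    n,l,s,c=cv2.connectedComponentsWithStats(m.astype(np.uint8)); k=1+s[1:,4].argmax(); q=W[l==k]
    r=cv2.minAreaRect((q[:,:2]*1000).astype(np.float32)); print(len(q),np.round(q.mean(0),4),r)
```

```text
15542 [ 0.502  -0.2552  0.0084] ((495.47998046875, -257.21478271484375), (111.14598846435547, 60.67939758300781), 17.665063858032227)
2799 [ 0.4972 -0.2566  0.0323] ((495.8663024902344, -256.761962890625), (34.4537467956543, 22.01436424255371), 17.719057083129883)
```

View pics/w_core2.png

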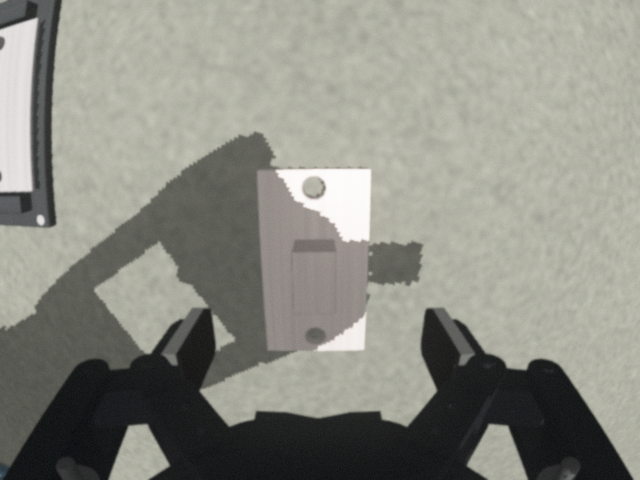

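>>> move_arm([
  [[1,1.6,-3,10,-0.007],[1,1.6,-3,25,-0.007],[1,1.6,-3,40,-0.007],[1,1.6,-3,48,-0.007],[1,1.6,-3,50,-0.007],[1,1.6,-3,50,-0.007],[1,1.6,-3,50,-0.007],[0.6,1.6,-3,50,-0.007],[0.4,1.6,-3,50,-0.007],[0.3,1.6,-3,50,-0.007]],
])

```text
time_s: 3.45
eef_pos: [0.4951, -0.2564, 0.011]
eef_rot: [0.0, 0.988, 0.153, 0.0]
wrist_force: [0.4, -0.3, 0.2]
opening: 0.608
grasp_force: 0.0
```

>>> move_arm([
  [[0,0,0,0,0],[0,0,0,0,0],[0,0,0,0,0],[0,0,0,0,0],[0,0,0,0,0],[0,0,0,0,0],[0,0,0,0,0],[0,0,0,0,0],[0,0,0,0,0],[0,0,0,0,0]],
])

```text
time_s: 4.28
eef_pos: [0.4951, -0.2564, 0.0108]
eef_rot: [0.0, 0.988, 0.153, 0.0]
wrist_force: [-0.6, 0.5, 4.7]
opening: 0.24
grasp_force: 60.3
```

Run:
```python
from h import *
plan(.4956,-.257,.011,17.6); print(ctrl.get_obs()["grasp_force"])
```

```text
t 4.28 tcp [ 0.4951 -0.2564  0.0108] yaw 17.63 tilt [ 0.0008 -0.0007] q6 0.57 open 0.24 F [-0.6  0.5  4.7] | shift [ 0.3  0.7 -0.2] turn 0.0006
60.34829020500183
```

>>> move_arm([
  [[0,0,0,-10,0],[0,0,0,-35,0],[0,0,0,-65,0],[0,2,-20,-95,0.02],[0,4,-55,-120,0.04],[0,6,-90,-135,0.06],[0,8,-125,-140,0.072],[0,10,-160,-140,0.072],[0,13,-190,-140,0.072],[0,13,-213,-140,0.072]],
])

```text
time_s: 5.12
eef_pos: [0.4412, -0.0467, 0.1504]
eef_rot: [-0.0, 0.993, 0.118, -0.0]
wrist_force: [0.6, 0.4, -1.4]
opening: 0.245
grasp_force: 59.5
```

```bash
cat >> h.py <<'E'
def base(W,d,c0=(.540,-.026)):
    """base pose from dowel shafts (z .03-.056), seat (z~.018)"""
    c0=np.array(c0); near=(d>0)&(np.hypot(W[...,0]-c0[0],W[...,1]-c0[1])<.1)
    res=[]
    m=near&(W[...,2]>.028)&(W[...,2]<.057)
    n,l,s,c=cv2.connectedComponentsWithStats(m.astype(np.uint8))
    for k in range(1,n):
        if s[k,4]>25:
            q=W[l==k]; top=q[q[:,2]>.049]; print("dowel?",s[k],np.round(q.mean(0),4),"zmax",round(q[:,2].max(),4),"top",len(top),np.round(top.mean(0),4) if len(top) else "")
    m=near&(W[...,2]>.0135)&(W[...,2]<.0235)
    q=W[m]; r=cv2.minAreaRect((q[:,:2]*1000).astype(np.float32)); print("seat+rests",len(q),r)
    m=near&(W[...,2]>.0045)&(W[...,2]<.0235)
    q=W[m]; r=cv2.minAreaRect((q[:,:2]*1000).astype(np.float32)); print("all",len(q),r)
E
python3 - <<'E'
from h import *
im,d,W=look("w_base",["mould_base","core_half"],[[(.013,.025),(.03,.06)],[]])
base(W,d)
E
```

```text
t 5.12 tcp [ 0.4412 -0.0467  0.1504] yaw 13.56 tilt [-0.0006  0.0009] q6 0.96 open 0.245 F [ 0.6  0.4 -1.4] | shift [ 68.1 -31.6 -49.6] turn 0
mould_base 0.78 [321. 105. 113. 210.]
(0.013, 0.025) 14889 [ 0.5417 -0.0239  0.0187] [542.6 -23.7] [148.3  70.6] 13.8
(0.03, 0.06) 442 [ 0.544  -0.0232  0.0487] [538.6 -24.9] [99.8  9.9] 14.0
core_half 0.64 [317. 294. 151. 227.]
dowel? [314  25  16  22 264] [ 0.5803 -0.0144  0.0469] zmax 0.0563 top 144 [ 0.5814 -0.0142  0.0525]
dowel? [315 156  14  18 190] [ 0.4955 -0.0349  0.05  ] zmax 0.0558 top 146 [ 0.4949 -0.035   0.0525]
seat+rests 14860 ((542.6229248046875, -23.689254760742188), (148.26528930664062, 70.58363342285156), 13.750625610351562)
all 18656 ((539.2052612304688, -24.489070892333984), (164.31871032714844, 80.7756576538086), 13.552308082580566)
```

View pics/w_base.png

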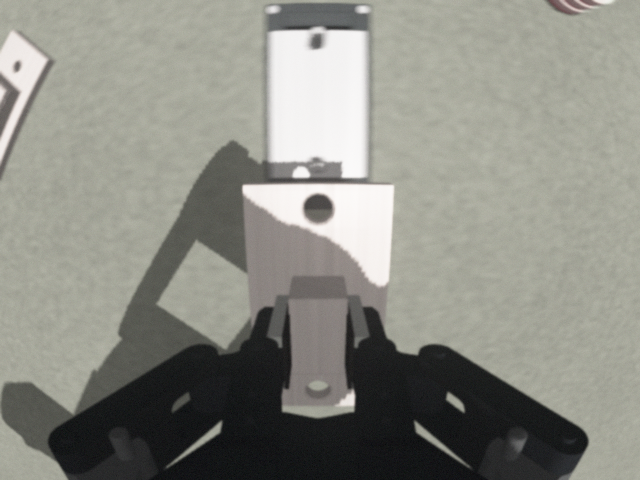

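Run:
```python
from h import *
z=np.load("w_base.npz");W=z["W"];d=z["d"];im=z["im"]
o,T=tool(); p=np.array([.4412,-.0467,.1504])
L=(W-p)@T*1000  # tool coords
m=(d>0)&(np.abs(L[...,0])<70)&(np.abs(L[...,1])<45)&(np.abs(L[...,2]-3)<5)
print("plate depth z in tool",np.median(L[m][:,2]), np.percentile(L[m],[0.5,99.5],axis=0))
f=m&(L[...,0]>20)
print("front edge x", np.percentile(L[f][:,0],99.8), "y range at x>30",np.percentile(L[m&(L[...,0]>30)][:,1],[.3,99.7]))
# front hole: enclosed non-plate pixels
for (r0,r1,c0,c1) in((190,228,298,340),(374,402,300,336)):
    sub=(~m)[r0:r1,c0:c1].astype(np.uint8); n,l,s,c=cv2.connectedComponentsWithStats(sub)
    for k in range(1,n):
        if s[k,4]>80:
            b=np.zeros_like(m);b[r0:r1,c0:c1]=l==k
            ring=cv2.dilate(b.astype(np.uint8),np.ones((5,5)))>0
            q=L[ring&m]; print(s[k],"ring mean",q.mean(0), "min/max mid",(q.min(0)+q.max(0))/2, np.ptp(q,axis=0))
```

```text
plate depth z in tool 2.441287857131348 [[-53.40933817 -30.63423988  -0.19631919]
 [ 55.53393341  28.8470507    7.37251266]]
front edge x 55.698437900424594 y range at x>30 [-30.61311412  28.97825376]
[  6   4  29  27 586] ring mean [45.87209765 -0.8479822   3.92670876] min/max mid [45.65616312 -0.77733685  4.59182284] [13.17806786 12.84220702  6.71263094]
[  7   7  22  13 191] ring mean [-43.84973986  -1.22249732   4.57714679] min/max mid [-43.99743235  -1.23911486   4.48946362] [15.10846395 12.35546117  6.9985176 ]
```

>>> move_arm([
  [[0,12,0,0,0],[0,35,1,0,0],[0,60,1,5,0],[0,82,2,15,0],[0,95,2,30,0],[0,99,2,50,0],[0,99,2,65,0],[0,99,2,73,0],[0,99,2,75,0],[0,99,2,75,0]],
])

```text
time_s: 6.1
eef_pos: [0.5389, -0.0286, 0.0748]
eef_rot: [-0.0, 0.993, 0.117, -0.001]
wrist_force: [-0.8, -0.5, -1.9]
opening: 0.245
grasp_force: 59.5
```

Run:
```python
from h import *
im,d,W=look("w_over",[],[])
plan(.5381,-.0254,.0288,13.55)
cv2.imwrite("pics/w_over_c.png",cv2.resize(im[150:420,200:440],None,fx=2.2,fy=2.2,interpolation=cv2.INTER_CUBIC))
```

```text
t 6.1 tcp [ 0.5389 -0.0286  0.0748] yaw 13.46 tilt [-0.0014  0.0002] q6 1.06 open 0.245 F [-0.8 -0.5 -1.9] | shift [ -31.4  -37.  -125.1] turn 0
t 6.15 tcp [ 0.5395 -0.0286  0.0756] yaw 13.47 tilt [ 0.0002 -0.0001] q6 1.06 open 0.241 F [ 0.1  1.  -1.7] | shift [-0.6 -3.5 46.8] turn -0.0014
```

View pics/w_over_c.png

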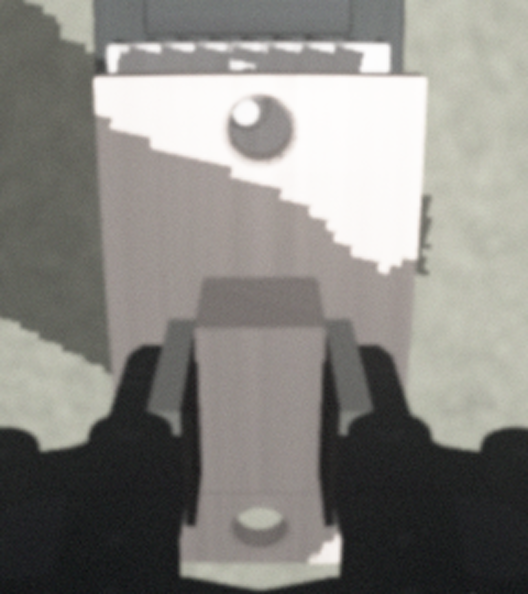

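>>> move_arm([
  [[0,-0.5,-1.5,0,-0.001],[0,-0.5,-3.2,0,-0.001],[0,-0.5,-3.2,0,-0.001],[0,-0.5,-3.2,2,-0.001],[0,-0.5,-3.2,4,-0.001],[0,-0.5,-3.2,6,-0.001],[0,-0.5,-3.2,8,-0.001],[0,-0.5,-3.2,9,-0.001],[0,-0.5,-3.2,9,-0.001],[0,-0.5,-3.2,9,-0.001]],
])

```text
time_s: 6.98
eef_pos: [0.538, -0.025, 0.0661]
eef_rot: [-0.0, 0.993, 0.118, -0.0]
wrist_force: [-0.1, -0.2, -2.1]
opening: 0.244
grasp_force: 59.5
```

Run:
```python
from h import *
im,d,W=look("w_over2",[],[])
plan(.5381,-.0254,.0288,13.55)
c=im[160:250,240:400]
g=cv2.resize(c,None,fx=4,fy=4,interpolation=cv2.INTER_CUBIC); cv2.imwrite("pics/w_over2_c.png",g)
```

```text
t 6.98 tcp [ 0.538  -0.025   0.0661] yaw 13.57 tilt [-0.0004  0.0001] q6 1.07 open 0.244 F [-0.1 -0.2 -2.1] | shift [ -31.1  -33.2 -133.9] turn 0
t 7.03 tcp [ 0.5381 -0.025   0.0662] yaw 13.56 tilt [-0.0001  0.    ] q6 1.07 open 0.244 F [-0.2  0.1 -0.8] | shift [-0.1  0.4 37.4] turn 0.0003
```

View pics/w_over2_c.png

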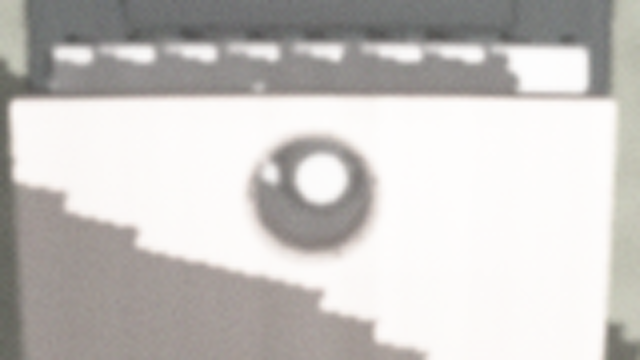

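>>> move_arm([
  [[0,0,0.7,0,0],[0,0,0.7,3,0],[0,0,0.7,6,0],[0,0,0.7,9,0],[0,0,0.7,12,0],[0,0,0.7,15,0],[0,0,0.7,18,0],[0,0,0.7,20,0],[0,0,0.7,20,0],[0,0,0.7,20,0]],
])

```text
time_s: 7.87
eef_pos: [0.5381, -0.0256, 0.0461]
eef_rot: [-0.0, 0.993, 0.118, -0.0]
wrist_force: [-0.1, -0.5, -1.9]
opening: 0.242
grasp_force: 59.5
```

No contact force; on the dowels. Continue to the seat (17.3 mm left).

>>> move_arm([
  [[0,0,0,4,0],[0,0,0,8,0],[0,0,0,11,0],[0,0,0,13,0],[0,0,0,15,0],[0,0,0,16,0],[0,0,0,16.5,0],[0,0,0,17,0],[0,0,0,17,0],[0,0,0,17,0]],
])

```text
time_s: 8.7
eef_pos: [0.5383, -0.0257, 0.0294]
eef_rot: [0.0, 0.993, 0.118, 0.0]
wrist_force: [-0.0, -0.6, -0.6]
opening: 0.243
grasp_force: 59.5
```

>>> move_arm([
  [[0,0,0,0.6,0],[0,0,0,0.6,0],[0.3,0,0,0.6,0],[0.4,0,0,0.6,0],[0.6,0,0,0.6,0],[0.8,0,0,0.6,0],[1,0,0,0.6,0],[1,0,0,0.6,0],[1,0,0,0.6,0],[1,0,0,0.6,0]],
])

```text
time_s: 9.53
eef_pos: [0.5382, -0.0256, 0.0287]
eef_rot: [-0.0, 0.993, 0.118, -0.0]
wrist_force: [0.4, -0.0, 0.4]
opening: 0.999
grasp_force: 0.0
```

Run:
```python
from h import *
plan(.5381,-.0254,.0288,13.55)
im,d,W=look("w_seat",[],[])
m=(d>0)&(np.hypot(W[...,0]-.538,W[...,1]+.0254)<.09)&(W[...,2]>.022)&(W[...,2]<.032)
q=W[m]; A=np.c_[q[:,:2]-[.538,-.0254],np.ones(len(q))]; s=np.linalg.lstsq(A,q[:,2],rcond=None)[0]; print(len(q),s, np.median(q[:,2]))
```

```text
t 9.53 tcp [ 0.5382 -0.0256  0.0287] yaw 13.57 tilt [-0.0001  0.    ] q6 1.07 open 0.999 F [ 0.4 -0.   0.4] | shift [-0.  -0.3 -0.1] turn 0.0003
t 9.53 tcp [ 0.5382 -0.0256  0.0287] yaw 13.57 tilt [-0.0001  0.    ] q6 1.07 open 0.999 F [ 0.4 -0.   0.4] | shift [ -31.1  -33.9 -171.3] turn 0
24475 [-5.60646649e-03 -9.18697704e-05  2.63990701e-02] 0.026423173473911255
```

>>> move_arm([
  [[1,0,0,-15,0],[1,0,0,-50,0],[1,0,0,-85,0],[1,3,-20,-120,0.1],[1,8,-58,-140,0.2],[1,12,-96,-155,0.3],[1,16,-134,-165,0.4],[1,20,-172,-171,0.5],[1,24,-210,-171,0.6],[1,28,-248,-171,0.69]],
])

```text
time_s: 10.42
eef_pos: [0.5071, 0.2239, 0.2007]
eef_rot: [-0.0, 0.974, -0.227, 0.001]
wrist_force: [0.3, -0.4, -0.4]
opening: 1.002
grasp_force: 0.0
```

Run:
```python
from h import *
im,d,W=look("w_cav",["cavity_half","mould_base"],[[(.007,.018),(.058,.075),(.03,.04)],[]])
plan(.497,.287,.2,-26)
```

```text
t 10.42 tcp [0.5071 0.2239 0.2007] yaw -26.26 tilt [0.0018 0.0004] q6 2.23 open 1.002 F [ 0.3 -0.4 -0.4] | shift [ 92.7 203.9   0.6] turn 0
cavity_half 0.65 [522.  87. 138. 174.]
(0.007, 0.018) 3101 [ 0.5485 -0.0029  0.0103] [538.3 -24.1] [164.6  81.8] 13.5
(0.03, 0.04) 118 [ 0.5381 -0.021   0.0349] [538.1 -22.2] [99.9  7. ] 13.7
mould_base 0.91 [521.  88. 138. 174.]
t 10.57 tcp [0.5063 0.2244 0.1997] yaw -25.68 tilt [-0.0001  0.0002] q6 2.22 open 1.0 F [ 1.  -0.2 -0.6] | shift [-35.5 -52.3  -0.3] turn 0.0056
```

```bash
cat >> h.py <<'E'
def fit(W,d,c0,rad,lo,hi):
    m=(d>0)&(W[...,2]>lo)&(W[...,2]<hi)&(np.hypot(W[...,0]-c0[0],W[...,1]-c0[1])<rad)
    n,l,s,c=cv2.connectedComponentsWithStats(m.astype(np.uint8)); k=1+s[1:,4].argmax(); q=W[l==k]
    r=cv2.minAreaRect((q[:,:2]*1000).astype(np.float32)); print((lo,hi),len(q),"z",round(float(np.median(q[:,2])),4),np.round(r[0],1),np.round(r[1],1),round(r[2],2)); return l==k
E
python3 - <<'E'
from h import *
z=np.load("w_cav.npz")
for lo,hi in((.006,.018),(.031,.039),(.06,.074)): fit(z["W"],z["d"],(.498,.287),.09,lo,hi)
E
```

```text
(0.006, 0.018) 6338 z 0.0125 [497.3 290.2] [ 70.7 140.8] 63.79
(0.031, 0.039) 1568 z 0.0354 [497.3 290. ] [46.4 58.7] 64.13
(0.06, 0.074) 1458 z 0.0664 [497.4 289.7] [20.9 51.1] 63.47
```

>>> move_arm([
  [[1,-8,-12,5,0.004],[1,-20,-30,15,0.009],[1,-30,-46,30,0.009],[1,-36,-55,50,0.009],[1,-36,-55,70,0.009],[1,-36,-55,80,0.009],[1,-36,-55,80,0.009],[1,-36,-55,80,0.009],[1,-36,-55,80,0.009],[1,-36,-55,80,0.009]],
])

```text
time_s: 11.4
eef_pos: [0.5003, 0.2869, 0.1213]
eef_rot: [-0.001, 0.973, -0.229, 0.001]
wrist_force: [-0.5, -0.3, 0.6]
opening: 1.002
grasp_force: 0.0
```

Run:
```python
from h import *
im,d,W=look("w_cav2",[],[])
for lo,hi in((.006,.018),(.031,.039),(.06,.074)): fit(W,d,(.4974,.29),.09,lo,hi)
plan(.4974,.290,.04,-26.2)
```

```text
t 11.4 tcp [0.5003 0.2869 0.1213] yaw -26.52 tilt [0.0025 0.0008] q6 2.35 open 1.002 F [-0.5 -0.3  0.6] | shift [128.1 256.7 -79. ] turn 0
(0.006, 0.018) 11176 z 0.0125 [496.9 290. ] [ 70.7 140.7] 63.81
(0.031, 0.039) 3288 z 0.0354 [497.  290.1] [46.2 58.5] 63.84
(0.06, 0.074) 2871 z 0.0664 [497.5 290. ] [19.9 50.1] 64.21
t 11.45 tcp [0.5001 0.287  0.1212] yaw -26.51 tilt [0.0024 0.0008] q6 2.35 open 0.996 F [-0.6  0.6  1.1] | shift [-3.9 -1.3 81.2] turn -0.0055
```

>>> move_arm([
  [[1,-4,-1.5,10,-0.005],[1,-4,-1.5,30,-0.005],[1,-4,-1.5,50,-0.005],[1,-4,-1.5,68,-0.005],[1,-4,-1.5,78,-0.005],[1,-4,-1.5,81,-0.005],[1,-4,-1.5,81,-0.005],[1,-4,-1.5,81,-0.005],[1,-4,-1.5,81,-0.005],[1,-4,-1.5,81,-0.005]],
])

```text
time_s: 12.28
eef_pos: [0.497, 0.2906, 0.0399]
eef_rot: [-0.001, 0.974, -0.227, 0.001]
wrist_force: [-0.4, -1.2, 0.2]
opening: 1.003
grasp_force: 0.0
```

Run:
```python
from h import *
plan(.4972,.290,.04,-26.1)
```

```text
t 12.28 tcp [0.497  0.2906 0.0399] yaw -26.19 tilt [0.0021 0.0007] q6 2.35 open 1.003 F [-0.4 -1.2  0.2] | shift [ 0.5  0.5 -0.1] turn -0.0016
```

>>> move_arm([
  [[0.6,0.5,0,0,0],[0.4,0.5,0,0,0],[0.3,0.5,0,0,0],[0,0.5,0,0,0],[0,0.5,0,0,0],[0,0.5,0,0,0],[0,0.5,0,0,0],[0,0.5,0,0,0],[0,0.5,0,0,0],[0,0.5,0,0,0]],
])

```text
time_s: 13.12
eef_pos: [0.4965, 0.2901, 0.0388]
eef_rot: [0.0, 0.974, -0.227, -0.0]
wrist_force: [-0.9, -1.3, 2.8]
opening: 0.223
grasp_force: 59.5
```

Run:
```python
from h import *
plan(.4412,-.0467,.17,13.55)
```

```text
t 13.12 tcp [0.4965 0.2901 0.0388] yaw -26.2 tilt [-0.0001 -0.    ] q6 2.35 open 0.223 F [-0.9 -1.3  2.8] | shift [  99.   326.6 -131.2] turn -0.6937
```

>>> move_arm([
  [[0,0,0,-8,0],[0,0,0,-30,0],[0,0,0,-60,0],[0,3,12,-90,-0.03],[0,9,35,-115,-0.1],[0,17,65,-128,-0.18],[0,25,97,-131,-0.26],[0,34,130,-131,-0.34],[0,43,163,-131,-0.42],[0,51,196,-131,-0.5]],
])

```text
time_s: 13.95
eef_pos: [0.4545, 0.0905, 0.1694]
eef_rot: [-0.0, 1.0, 0.024, -0.0]
wrist_force: [-0.1, 0.4, -4.6]
opening: 0.222
grasp_force: 59.8
```

Run:
```python
from h import *
plan(.4264,-.0526,.17,13.55)
```

```text
t 13.95 tcp [0.4545 0.0905 0.1694] yaw 2.71 tilt [-0.0009  0.    ] q6 1.46 open 0.222 F [-0.1  0.4 -4.6] | shift [-34.8 141.6  -0.6] turn -0.1891
```

>>> move_arm([
  [[0,-8,30,0,-0.04],[0,-16,65,0,-0.09],[0,-25,100,0,-0.14],[0,-31,126,0,-0.17],[0,-35,140,0,-0.19],[0,-35,142,0,-0.19],[0,-35,142,0,-0.19],[0,-35,142,0,-0.19],[0,-35,142,0,-0.19],[0,-35,142,0,-0.19]],
])

```text
time_s: 14.78
eef_pos: [0.4268, -0.0506, 0.1695]
eef_rot: [-0.0, 0.993, 0.117, -0.0]
wrist_force: [-0.1, -0.5, -5.5]
opening: 0.225
grasp_force: 59.9
```

Run:
```python
from h import *
o,T=tool(); p=np.array(o["eef_pos"])
im,d,W=look("w_b2",[],[])
plan(.5382,-.0256,.1,13.55)
near=(d>0)&(np.hypot(W[...,0]-.538,W[...,1]+.0256)<.11)
L=(W-p)@T*1000
m=near&(W[...,2]>.045)&(W[...,2]<.058)
n,l,s,c=cv2.connectedComponentsWithStats(m.astype(np.uint8))
for k in range(1,n):
    if s[k,4]>25: q=W[l==k]; t=L[l==k]; print("dowel",s[k],np.round(q.mean(0),4),"tool",np.round(t.mean(0),1))
print("core plate");fit(W,d,(.538,-.0256),.09,.022,.029)
print("core top");fit(W,d,(.538,-.0256),.03,.046,.053)
m=near&(W[...,2]>.003)&(W[...,2]<.03); q=W[m]; print("all",cv2.minAreaRect((q[:,:2]*1000).astype(np.float32)))
m=(d>0)&(np.abs(L[...,0])<80)&(np.abs(L[...,1])<48)&(np.abs(L[...,2]-27)<4)
print("flange",np.median(L[m],0),np.percentile(L[m],[.3,99.7],axis=0).round(1).tolist())
g=L[m&(L[...,0]>35)]; print(np.percentile(g,[.3,99.7],axis=0).round(1).tolist())
cv2.imwrite("pics/w_b2m.png",cv2.addWeighted(im,.6,cv2.merge([m.astype(np.uint8)*255]*3),.4,0))
```

```text
t 14.78 tcp [ 0.4268 -0.0506  0.1695] yaw 13.42 tilt [-0.0004  0.0005] q6 0.94 open 0.225 F [-0.1 -0.5 -5.5] | shift [ 82.9 -32.3 -30.5] turn 0
t 14.83 tcp [ 0.4269 -0.0507  0.1696] yaw 13.43 tilt [-0.0003  0.0003] q6 0.94 open 0.224 F [-0.5 -0.3 -6.1] | shift [114.1   1.5  69.6] turn -0.0021
dowel [313  14  15  14 154] [ 0.5808 -0.0144  0.0514] tool [158.2   0.6 118.1]
dowel [ 304   56   33   48 1504] [ 0.5384 -0.0245  0.0504] tool [114.6   0.6 119.1]
dowel [314 136  14   7  79] [ 0.4971 -0.0347  0.0517] tool [ 72.1   0.8 117.7]
core plate
(0.022, 0.029) 8039 z 0.0265 [543.6 -23.4] [100.4  60.8] 13.64
core top
(0.046, 0.053) 1501 z 0.0504 [538.7 -24.4] [34.3 22.2] 13.19
all ((540.3471069335938, -19.9864501953125), (166.9362030029297, 170.7477264404297), 4.214094161987305)
flange [46.0415278  -0.36663444 26.30008597] [[-67.0, -35.7, 24.0], [71.3, 34.1, 29.6]]
[[35.1, -35.7, 24.6], [71.3, 34.0, 30.1]]
```

View pics/w_b2m.png

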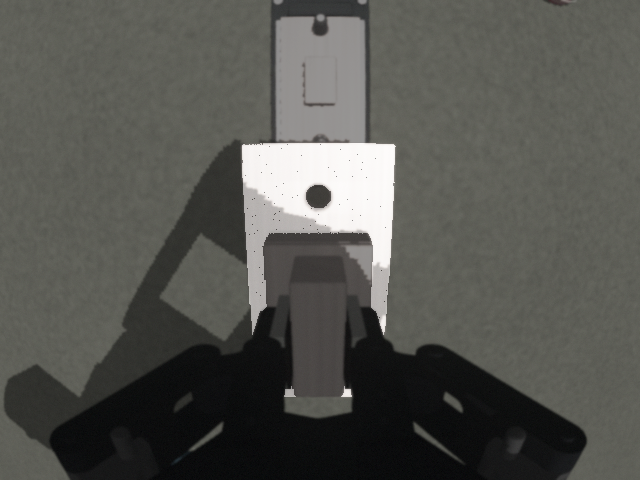

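>>> move_arm([
  [[0,12,0,0,-0.002],[0,35,1,0,-0.002],[0,65,1.5,0,-0.002],[0,92,1.5,5,-0.002],[0,108,1.5,18,-0.002],[0,114,1.5,35,-0.002],[0,114,1.5,50,-0.002],[0,114,1.5,60,-0.002],[0,114,1.5,64,-0.002],[0,114,1.5,64,-0.002]],
])

```text
time_s: 15.67
eef_pos: [0.5371, -0.0262, 0.1045]
eef_rot: [-0.001, 0.993, 0.117, -0.001]
wrist_force: [-0.1, -0.1, -5.1]
opening: 0.22
grasp_force: 59.8
```

```bash
cat > thru.py <<'E'
from h import *
import sys
plan(.5379,-.0257,.0648,13.55)
o,T=tool(); p=np.array(o["eef_pos"]); K,R,t=cal("wrist"); cam=T.T@(-R.T@t-p)*1000
im,d=camera("wrist"); W=cloud("wrist",d,(K,R,t)); L=(W-p)@T*1000
fl=(d>0)&(np.abs(L[...,2]-26.5)<5)&(np.abs(L[...,0]-45)<30)&(np.abs(L[...,1])<40)
n,l,s,c=cv2.connectedComponentsWithStats((~fl).astype(np.uint8))
best=[k for k in range(1,n) if 150<s[k,4]<3000 and 270<c[k,0]<370 and 150<c[k,1]<330]
for k in best:
    ring=(cv2.dilate((l==k).astype(np.uint8),np.ones((5,5)))>0)&fl; q=L[ring]
    print("hole",s[k],np.round((q.min(0)+q.max(0))/2,2),np.round(np.ptp(q,axis=0),1))
    dz=W[...,2]; tip=(l==k)&(d>0)&(dz>.051)&(dz<.057); tq=L[tip]
    if len(tq)>3: print("tip",len(tq),np.round((tq.min(0)+tq.max(0))/2,2),np.round(tq.mean(0),2))
    x,y,w,h=s[k,:4]; cv2.imwrite(sys.argv[1],cv2.resize(im[y-8:y+h+8,x-8:x+w+8],None,fx=8,fy=8,interpolation=cv2.INTER_CUBIC))
E
python3 thru.py pics/t1.png
```

```text
t 15.67 tcp [ 0.5371 -0.0262  0.1045] yaw 13.48 tilt [-0.0026  0.0007] q6 1.07 open 0.22 F [-0.1 -0.1 -5.1] | shift [ 1.  -0.2 39.7] turn -0.0012
hole [306 185  27  24 465] [46.36 -0.39 28.22] [13.2 13.9  6.4]
tip 119 [45.97 -1.1  50.72] [46.41 -0.98 50.78]
```

>>> move_arm([
  [[0,0.4,-0.4,0,-0.001],[0,0.4,-0.4,2,-0.001],[0,0.4,-0.4,4,-0.001],[0,0.4,-0.4,7,-0.001],[0,0.4,-0.4,10,-0.001],[0,0.4,-0.4,13,-0.001],[0,0.4,-0.4,16,-0.001],[0,0.4,-0.4,18,-0.001],[0,0.4,-0.4,18,-0.001],[0,0.4,-0.4,18,-0.001]],
])

```text
time_s: 16.55
eef_pos: [0.5383, -0.0263, 0.0874]
eef_rot: [-0.0, 0.993, 0.118, -0.0]
wrist_force: [0.6, -0.5, -5.5]
opening: 0.224
grasp_force: 59.9
```

```bash
python3 -c "
from h import *
plan(.5379,-.0257,.0648,13.55)"
```

```text
t 16.55 tcp [ 0.5383 -0.0263  0.0874] yaw 13.51 tilt [-0.0005  0.0001] q6 1.07 open 0.224 F [ 0.6 -0.5 -5.5] | shift [-0.2 -0.7 22.6] turn -0.0007
```

>>> move_arm([
  [[0,0,-0.4,1,0],[0,0,-0.4,3,0],[0,0,-0.4,5,0],[0,0,-0.4,8,0],[0,0,-0.4,11,0],[0,0,-0.4,14,0],[0,0,-0.4,17,0],[0,0,-0.4,19,0],[0,0,-0.4,20,0],[0,0,-0.4,20,0]],
])

```text
time_s: 17.38
eef_pos: [0.5381, -0.0259, 0.0673]
eef_rot: [-0.0, 0.993, 0.118, -0.0]
wrist_force: [-0.2, -1.2, -6.2]
opening: 0.224
grasp_force: 59.9
```

>>> move_arm([
  [[0,0,0,1,0],[0,0,0,2,0],[0,0,0,3,0],[0,0,0,4,0],[0,0,0,5,0],[0,0,0,5.5,0],[0,0,0,6,0],[0,0,0,6,0],[0,0,0,6,0],[0,0,0,6,0]],
])

```text
time_s: 18.22
eef_pos: [0.5386, -0.026, 0.0623]
eef_rot: [0.0, 0.993, 0.118, 0.0]
wrist_force: [-4.0, 0.3, 5.5]
opening: 0.227
grasp_force: 61.5
```

>>> move_arm([
  [[0,-0.2,0,0.5,0],[0,-0.3,0,1,0],[0,-0.3,0,1.5,0],[0,-0.3,0,2,0],[0,-0.3,0,2.5,0],[0,-0.3,0,2.8,0],[0,-0.3,0,3,0],[0,-0.3,0,3,0],[0,-0.3,0,3,0],[0,-0.3,0,3,0]],
])

```text
time_s: 19.05
eef_pos: [0.5386, -0.0261, 0.0598]
eef_rot: [0.0, 0.993, 0.118, 0.001]
wrist_force: [-4.6, 1.3, 8.6]
opening: 0.226
grasp_force: 62.1
```

>>> move_arm([
  [[0,-0.3,0,0.3,0],[0,-0.3,0,0.6,0],[0,-0.3,0,0.9,0],[0,-0.3,0,1.2,0],[0,-0.3,0,1.5,0],[0,-0.3,0,1.5,0],[0,-0.3,0,1.5,0],[0,-0.3,0,1.5,0],[0,-0.3,0,1.5,0],[0,-0.3,0,1.5,0]],
])

```text
time_s: 19.88
eef_pos: [0.5386, -0.0261, 0.0597]
eef_rot: [0.0, 0.993, 0.118, 0.001]
wrist_force: [-9.5, 2.5, 19.6]
opening: 0.221
grasp_force: 63.7
```

Run:
```python
from h import *
o,T=tool(); print(np.round(o["torque"],2),np.round(o["wrist_force"],1))
im,d,W=look("w_end",[],[])
for lo,hi,n in((.026,.040,"flange"),(.050,.062,"cap"),(.0185,.0225,"rest")):
    dx=(W[...,:2]-[.5384,-.026])@T[:2,:2]
    m=(d>0)&(W[...,2]>lo)&(W[...,2]<hi)&(np.abs(dx[...,0])<.072)&(np.abs(dx[...,1])<.036)
    if m.sum()<20: print(n,m.sum()); continue
    A=np.c_[dx[m],np.ones(m.sum())]; z=W[m][:,2]
    for _ in range(5):
        s=np.linalg.lstsq(A,z,rcond=None)[0]; k=np.abs(z-A@s)<.0015; A,z=A[k],z[k]
    print(n,len(z),np.round(s,4),np.median(z),A[:,0].min(),A[:,0].max())
W2=cloud("side",camera("side")[1]); r=outline_of("cavity_half","side")
for x in r[:1]:
    p=W2[x["region"]]; dx=(p[:,:2]-[.5384,-.026])@T[:2,:2]; k=(p[:,2]<.04)&(np.abs(dx[:,1])<.03)
    for lo,hi in((-.07,-.035),(.035,.07)):
        q=p[k&(dx[:,0]>lo)&(dx[:,0]<hi)]; print("side flange",len(q),np.round(np.percentile(q[:,2],[50,80]),4) if len(q) else "")
```

```text
[0.6  1.63 0.01] [-9.5  2.5 19.6]
t 19.88 tcp [ 0.5386 -0.0261  0.0597] yaw 13.52 tilt [ 0.0014 -0.0002] q6 1.07 open 0.221 F [-9.5  2.5 19.6] | shift [ -31.2  -34.3 -140.4] turn 0
flange 15369 [-0.0003 -0.0008  0.0334] 0.03343260837630664 -0.0688041338464694 0.07128118080778133
cap 3483 [-0.0282  0.0007  0.0569] 0.05633891123559848 0.002177683993339864 0.04868696969198903
rest 31 [-0.0594 -0.0873  0.0237] 0.021062466394115076 0.0435466159994267 0.07158239815142571
side flange 272 [0.0312 0.0323]
side flange 169 [0.0315 0.0326]
```

Run:
```python
from h import *
plan(.5379,-.0257,.0598,13.55)
print(order.hand_in())
```

```text
t 20.03 tcp [ 0.5386 -0.0261  0.0597] yaw 13.52 tilt [ 0.0015 -0.0002] q6 1.07 open 0.224 F [-10.    1.7  21.7] | shift [-0.6 -0.5 -0.1] turn -0.0005
the job is handed in; nothing more can be done
None
```

The mould is assembled and was handed in at 20 s, with the arm still gripping the pair and holding it pressed shut on the end rests; the flange is flat at its shut height, and I moved none of the three bystanders.

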